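Switch on the backup drives in order

TASK

Bring the backup shelf up from cold: with a fingertip, lightly press the power button of the aluminium enclosure fully in first, since the drives hang on it, and then those of the orange drives in the order blue tag, yellow tag, green tag, so that they come up in that sequence. The buttons stay in once pressed; do not switch anything on out of turn. Only touch the devices, do not pick up or push them out of place, and leave the mug of screwdrivers, the screw dispenser and the bare drive where they are.

Things in the scene. Friction and masses are not known exactly. Their poses are not given: they have to be found in the camera images.
- shelf: Grey melamine wall shelf, fixed: board 300 (x) x 960 (y) x 18 mm thick, its height varies. Origin: centre of the board's underside, so its top is 18 mm higher. A 30 mm lip stands along its far edge, 50 mm cheeks at its two ends; the fixed white partition behind it (x 0.74 to 0.78 m) is 0.19 m high.
- enclosure: Aluminium drive enclosure, loose on the shelf on rubber feet, 0.9 kg: 190 (x) x 115 (y) x 38 mm high, black end plates, cooling slots on top. Origin: centre of its underside; own -x end carries the power button (on top, on the centre line, 65 mm from the centre towards -x; its top is 44 mm above the underside when out), z up.
- drive_blue: Rugged drive with a blue tag, loose on the shelf, 0.4 kg: orange bumper, aluminium top plate, 145 (x) x 90 (y) x 28 mm high. Origin: centre of its underside, z up; own +x end bears the blue tag (44 x 50 mm, on top), own -x end the power button (on top, on the centre line, 40 mm from the centre, its top 34 mm above the underside when out).
- drive_yellow: Rugged drive with a yellow tag, loose on the shelf, 0.4 kg: orange bumper, aluminium top plate, 145 (x) x 90 (y) x 28 mm high. Origin: centre of its underside, z up; own +x end bears the yellow tag (44 x 50 mm, on top), own -x end the power button (on top, on the centre line, 40 mm from the centre, its top 34 mm above the underside when out).
- drive_green: Rugged drive with a green tag, loose on the shelf, 0.4 kg: orange bumper, aluminium top plate, 145 (x) x 90 (y) x 28 mm high. Origin: centre of its underside, z up; own +x end bears the green tag (44 x 50 mm, on top), own -x end the power button (on top, on the centre line, 40 mm from the centre, its top 34 mm above the underside when out).
- power_enclosure (a joint): Power button of the aluminium enclosure: travel in m, 0 = out (off, as at the start), 0.004 = fully in (on). It presses straight down against about 2.5 N and latches: it stays in where it is left and does not spring back. At the end of its travel it meets a stop that yields about 1 mm at 6 N; over 20 N is too hard.
- power_enclosure_top (a point): Centre of the top of the power button of the aluminium enclosure: round black cap 18 mm across with a white dot, in a dark bezel. It stands 6 mm above the flat top of the device when out and 2 mm when fully in; the point moves with the cap. z up.
- power_blue (a joint): Power button of the drive with the blue tag: travel in m, 0 = out (off, as at the start), 0.004 = fully in (on). It presses straight down against about 2.5 N and latches: it stays in where it is left and does not spring back. At the end of its travel it meets a stop that yields about 1 mm at 6 N; over 20 N is too hard.
- power_blue_top (a point): Centre of the top of the power button of the drive with the blue tag: round black cap 18 mm across with a white dot, in a dark bezel. It stands 6 mm above the flat top of the device when out and 2 mm when fully in; the point moves with the cap. z up.
- power_yellow (a joint): Power button of the drive with the yellow tag: travel in m, 0 = out (off, as at the start), 0.004 = fully in (on). It presses straight down against about 2.5 N and latches: it stays in where it is left and does not spring back. At the end of its travel it meets a stop that yields about 1 mm at 6 N; over 20 N is too hard.
- power_yellow_top (a point): Centre of the top of the power button of the drive with the yellow tag: round black cap 18 mm across with a white dot, in a dark bezel. It stands 6 mm above the flat top of the device when out and 2 mm when fully in; the point moves with the cap. z up.
- power_green (a joint): Power button of the drive with the green tag: travel in m, 0 = out (off, as at the start), 0.004 = fully in (on). It presses straight down against about 2.5 N and latches: it stays in where it is left and does not spring back. At the end of its travel it meets a stop that yields about 1 mm at 6 N; over 20 N is too hard.
- power_green_top (a point): Centre of the top of the power button of the drive with the green tag: round black cap 18 mm across with a white dot, in a dark bezel. It stands 6 mm above the flat top of the device when out and 2 mm when fully in; the point moves with the cap. z up.
- mug: White ceramic mug, 82 mm across and 95 mm high, holding three screwdrivers that stand up to about 200 mm above its foot; loose. Origin: centre of its foot, z up. Not to be moved.
- dispenser: Push dispenser of clear plastic for tiny screws: 62 mm across, 82 mm high with its dished spring-loaded push cup; loose, 0.12 kg. Origin: centre of its foot, z up. Not to be moved.
- bare_drive: Bare solid-state drive, dark slab 100 x 70 x 7 mm with a paper label; loose. Origin: centre of its underside, z up. Not to be moved.
Not all that is in view belongs to the job. What is shaped like the drive_green but red is not meant.

How it is judged:
On the way, in this order (a step that is already met when the one before it is completed fails the run):
1. the power button of the aluminium enclosure is pressed in (value of joint power_enclosure above 0.003 m), for 0.2 s.
2. the power button of the drive with the blue tag is pressed in (value of joint power_blue above 0.003 m), for 0.2 s.
3. the power button of the drive with the yellow tag is pressed in (value of joint power_yellow above 0.003 m), for 0.2 s.
4. the power button of the drive with the green tag is pressed in (value of joint power_green above 0.003 m), for 0.2 s.
At the end, for the whole second after the job is handed in: All four power buttons are in (at least 3 of their 4 mm); the enclosure, the drives, the mug, the dispenser and the bare drive are within 12 mm of where they stood, the devices lying flat on the shelf and at rest (value of joint each of power_enclosure, power_blue, power_yellow, power_green above 0.003 m and distance of each of enclosure, drive_blue, drive_yellow, drive_green, mug, dispenser, bare_drive from where it was at the start of the episode below 0.012 m and angle between each of enclosure, drive_blue, drive_yellow, drive_green's own z axis and vertical below 0.05 rad and linear speed of each of enclosure, drive_blue, drive_yellow, drive_green below 0.01 m/s); the robot touches nothing.
It fails at once if a power button is pressed out of turn (in by over 1.5 mm before the one ahead of it in the order is in) ((value of joint power_blue above 0.0015 m and value of joint power_enclosure below 0.003 m) or (value of joint power_yellow above 0.0015 m and value of joint power_blue below 0.003 m) or (value of joint power_green above 0.0015 m and value of joint power_yellow below 0.003 m)).
It fails at once if a device is pressed or knocked harder than a light touch (over 20 N) (contact force between any of the fingers, the arm and enclosure above 20 N or contact force between any of the fingers, the arm and drive_blue above 20 N or contact force between any of the fingers, the arm and drive_yellow above 20 N or contact force between any of the fingers, the arm and drive_green above 20 N).
It fails at once if a drive or the enclosure is pushed more than 12 mm from its place, lifted or tipped (distance of any of enclosure, drive_blue, drive_yellow, drive_green from where it was at the start of the episode above 0.012 m or z of any of enclosure, drive_blue, drive_yellow, drive_green in the frame of shelf above 0.024 m or angle between any of enclosure, drive_blue, drive_yellow, drive_green's own z axis and vertical above 0.1 rad).
It fails at once if the mug, the dispenser or the bare drive is moved more than 12 mm or tipped (distance of any of mug, dispenser, bare_drive from where it was at the start of the episode above 0.012 m or angle between any of mug, dispenser, bare_drive's own z axis and vertical above 0.15 rad).
It also fails if it takes over 48 s, if anything falls off the work surface, if the arm or the gripper's body presses on something with over 40 N, if the wrist force passes 120 N, or if a joint passes its speed limit or range.

ROBOT

A 6-joint arm with a two-finger parallel gripper is mounted at the origin on the work surface. World frame = base frame: x ahead of the robot, y to its left, z up, the work surface at z = 0. Lengths are in m, angles in rad, forces in N, time in s.
With the tool pointing down it reaches from about 0.325 to 0.9 m from the base axis. Payload 6.1 kg.
Tool frame: the origin (TCP) lies on the mounting face of the last link; the fingertips stand 182 mm ahead of it and the grasp point (between the pads) lies robot.grip_point_offset ahead of it (robot.grip_point_offset is the distance from the TCP to the grasp point, in m); z points along the fingers, y is the line along which they close (so a half turn about z gives the same grasp; the last joint's range is limited). The gripper opens to 87 mm and grips with 3 to 60 N. Pads are 19 mm wide; open, the fingers measure 117 mm over their backs; the gripper's body (75 mm by 190 mm) begins 51 mm behind the grasp point.
Start: joints at [-1.242, 0.22, 1.526, -0, 1.395, -0.126], TCP at [0.275, -0.561, 0.405] pointing down, gripper open.
Joint ranges: [-2.98, 2.98], [-0.91, 2.08], [0.09, 2.57], [-1.24, 4.39], [0.2, 2.65], [-2.68, 2.68]. Speed limits (rad/s): [2.57, 2.57, 3.01, 3.14, 3.14, 3.14].

INTERFACE

Orientations are given as a unit quaternion [w, x, y, z].
In Python, from cell import robot, read_camera, calibration gives the robot as it stands.
- The arm moves only by the shell command python3 -m handwheel 'ROWS' [FORCE]. ROWS is a JSON object of lists of equal length, an entry for each row: "gripper": the finger opening in mm, from 0 to 87; "travel": the shift along the world's x, y, z in mm, a list of three; "rotation": the turn, a rotation vector about the world's x, y, z in rad, a list of three. In form: {"gripper": [gripper, ...], "travel": [[x, y, z], ...], "rotation": [[ax, ay, az], ...]}. A call has exactly 5 rows; each row shifts and turns the commanded pose from where the row before left it; what a row does not reach is not made up. A row lasts 1/10 s, in which the tool goes at most 50 mm and 8.59 degrees, less where a joint would pass 70% of its speed; a pose out of reach is approached as far as the arm can. A call with a gripper value outside its range is refused whole. The fingers move at their own pace and stop on an object; FORCE is the grip in N (left out, the last holds). Time passes only in rows, so rows that do not move let the fingers close, or fill a call up. It gives the time, the measured TCP pose, the force, the opening and the grip force at its end, in the units of the state.
- robot.get_obs(): the state, without advancing time (a new reading comes with each control period).
- read_camera(name): name is "scene" or "top" or "wrist"; returns (picture, depth): 400x640x3 uint8, blue, green, red; 400x640 float32, m along the optical axis (not along the pixel's ray), 0 where there is no reading.
- calibration(name): a dict with "fx", "fy", "cx", "cy" (pixels), "extrinsics" (4x4, takes a point from camera to world coordinates); the wrist camera has in their place "tool_from_camera" (4x4, takes a point from camera to tool coordinates, whose origin is the TCP and whose axes are the flange's). Camera axes: x right, y down, z forward; pixel columns grow to the right and rows downward; lengths in m; the calibration is good to about 2 mm. A picture is of the moment at which its call begins: read the wrist's pose just before it. calibration takes no time and is no camera call.
- robot.job_done(): hands the job in; it is judged then, once.
The state is a dict: "time_s": time; "q": joint angles; "dq": joint speeds; "joint_efforts": joint torques, N m; "position": TCP position; "orientation": TCP orientation; "force": force on the tool from outside, world axes, zero at the start; "wrist_torque": the same for the moment, N m; "gripper_width": finger opening in m; "grasp_force": force on a finger pad.
Only numpy, scipy, OpenCV 4.12 (cv2) and the standard library are available. Lean on these libraries where they do the work, as an engineer would, in place of code of your own. Each camera call takes 0.05 s, during which the arm holds its last target. There are 200 camera calls.

## Working session

There is one attempt and no reset: what is moved stays moved. The work goes in short steps, Python scripts to look and compute and a shell command to move; the robot and the scene stay as the last step left them, time stands still between calls to the robot, and variables do not carry over. Pictures are saved under pics/ and viewed, at most 10 in all, crops included, and the job is handed in when it is done.

```bash
mkdir -p pics
python3 - <<'E'
from cell import robot, read_camera, calibration
import cv2,numpy as np
print(robot.get_obs()['time_s'],robot.get_obs()['orientation'],robot.grip_point_offset)
for n in ['top','scene']:
    p,d=read_camera(n); cv2.imwrite(f'pics/{n}0.png',p); np.save(f'{n}_d.npy',d)
    c=calibration(n); print(n,c)
E
```

```text
0.0 [-9.72808698e-04  9.74247148e-01  2.25480683e-01 -9.69516044e-05] 0.1635
top {'fx': 491.1888707722494, 'fy': 491.1888707722494, 'cx': 316.19256100191603, 'cy': 197.73784791217824, 'extrinsics': array([[ 0.00977071, -0.99596606,  0.08919723,  0.34886854],
       [-0.99984902, -0.01101256, -0.01344101,  0.0203634 ],
       [ 0.01436908, -0.08905243, -0.99592329,  1.74801419],
       [ 0.        ,  0.        ,  0.        ,  1.        ]])}
scene {'fx': 412.051795124311, 'fy': 412.051795124311, 'cx': 314.89079573154186, 'cy': 200.5417935675374, 'extrinsics': array([[ 0.61761762,  0.65131865, -0.4408316 ,  1.01598774],
       [ 0.78639277, -0.51969877,  0.33391555, -0.42278447],
       [-0.01161421, -0.55289891, -0.83316739,  1.13294636],
       [ 0.        ,  0.        ,  0.        ,  1.        ]])}
```

View pics/top0.png

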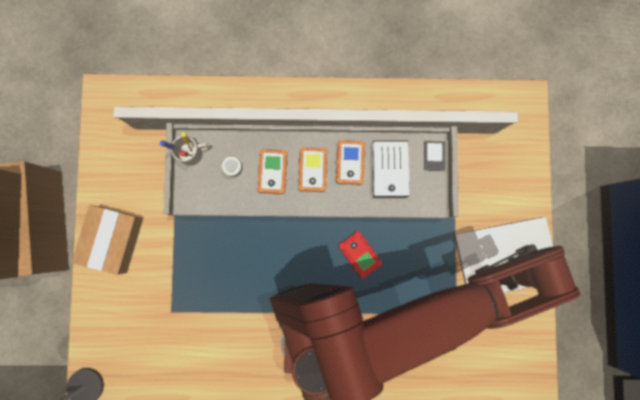

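View pics/scene0.png

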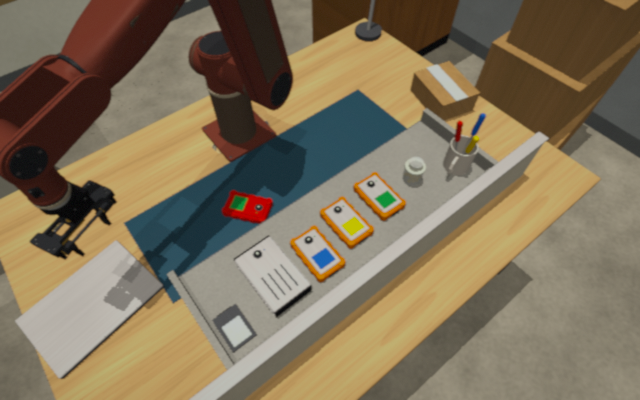

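The top view shows the enclosure button at about (391,187), blue (347,176), yellow (313,181) and green (271,183). The red decoy with a green tag is at (360,255), lying off the shelf. Next I measure the dark button blobs in both views.

```bash
cat > h.py <<'E'
import numpy as np,cv2
from cell import calibration
def ray(c,uv,E): 
    d=E[:3,:3]@np.array([(uv[0]-c['cx'])/c['fx'],(uv[1]-c['cy'])/c['fy'],1]); return E[:3,3],d
def onplane(c,uv,E,z):
    o,d=ray(c,uv,E); return o+d*(z-o[2])/d[2]
def tri(rs):
    A=np.zeros((3,3));b=np.zeros(3)
    for o,d in rs:
        d=d/np.linalg.norm(d);P=np.eye(3)-np.outer(d,d);A+=P;b+=P@o
    x=np.linalg.solve(A,b); return x,[np.linalg.norm(np.cross(x-o,d/np.linalg.norm(d))) for o,d in rs]
def dark(p,uv,r=7):
    g=p.max(2).astype(float);u,v=uv
    w=g[v-r:v+r+1,u-r:u+r+1]; m=(w<110).astype(np.uint8)
    n,l,s,c=cv2.connectedComponentsWithStats(m)
    k=min(range(1,n),key=lambda i:np.hypot(*(c[i]-r))-0.1*s[i,4])
    wt=np.clip(150-w,0,None)*cv2.dilate((l==k).astype(np.uint8),np.ones((3,3)))
    yy,xx=np.mgrid[-r:r+1,-r:r+1]
    return (u+(xx*wt).sum()/wt.sum(), v+(yy*wt).sum()/wt.sum()), s[k,4]
E
python3 - <<'E'
from h import *
S={'top':dict(enc=(391,187),blue=(347,176),yel=(313,181),grn=(271,183)),
'scene':dict(enc=(258,254),blue=(309,240),yel=(337,210),grn=(371,184))}
pix={}
for n in S:
    p=cv2.imread(f'pics/{n}0.png')
    for k,uv in S[n].items(): pix[n,k]=dark(p,uv)
C={n:calibration(n) for n in S}
for k in S['top']:
    x,e=tri([ray(C[n],pix[n,k][0],C[n]['extrinsics']) for n in S])
    print(k,[ (np.round(pix[n,k][0],1),pix[n,k][1]) for n in S],np.round(x,4),np.round(e,4))
for n in S:
    d=np.load(n+'_d.npy');c=C[n];E=c['extrinsics']
    for uv in [(330,205),(250,180),(305,158),(205,190)] if n=='top' else [(290,235),(230,300)]:
        z=d[uv[1],uv[0]];o,r=ray(c,uv,E);print(n,uv,np.round(o+r*z,4))
p=cv2.imread('pics/top0.png')[100:230,150:470];cv2.imwrite('pics/crop1.png',cv2.resize(p,None,fx=2.5,fy=2.5,interpolation=2))
E
```

```text
enc [(array([390.3, 188.5]), np.int32(4)), (array([257.3, 254.2]), np.int32(36))] [ 0.5265 -0.2483  0.1316] [0.0014 0.0014]
blue [(array([348.7, 174. ]), np.int32(3)), (array([308.3, 240. ]), np.int32(33))] [ 0.5742 -0.1112  0.1222] [0.0022 0.0022]
yel [(array([310.3, 181. ]), np.int32(1)), (array([337.3, 209.6]), np.int32(29))] [0.5483 0.0162 0.1221] [0.003 0.003]
grn [(array([272.3, 183.1]), np.int32(3)), (array([370.5, 184.1]), np.int32(25))] [0.5417 0.1453 0.1292] [0.001 0.001]
top (330, 205) [ 0.4721 -0.0484  0.104 ]
top (250, 180) [0.5531 0.221  0.1079]
top (305, 158) [0.6255 0.0371 0.1342]
top (205, 190) [0.5183 0.3721 0.1011]
scene (290, 235) [ 0.5185 -0.1375  0.1012]
scene (230, 300) [ 0.577  -0.3731  0.1027]
```

View pics/crop1.png

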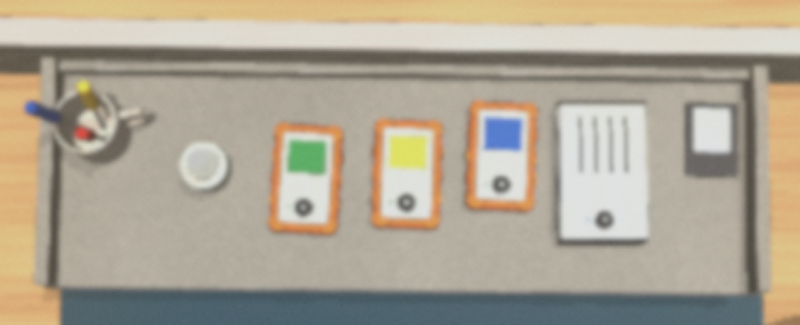

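The crop confirms the identities. In top-image pixels, enclosure is (391.6,187.6), blue (350.4,173.6), yellow (312.4,180.8) and green (271.2,182.8). Each has an aluminium top with its own tag colour, and the red one is excluded. The shelf top is at about z 0.103. I move above the enclosure with the fingers closing and refine with the wrist camera.

```bash
python3 -m handwheel '{"gripper":[0,0,0,0,0],"travel":[[20,31,5],[25,31,5],[25,31,5],[25,31,5],[25,31,5]],"rotation":[[0,0,0],[0,0,0],[0,0,0],[0,0,0],[0,0,0]]}' 10
python3 -m handwheel '{"gripper":[0,0,0,0,0],"travel":[[20,31,5],[20,31,5],[20,31,5],[20,31,5],[20,25,5]],"rotation":[[0,0,0],[0,0,0],[0,0,0],[0,0,0],[0,0,0]]}'
cat > w.py <<'E'
import sys
from cell import robot, read_camera
from h import *
o=robot.get_obs(); p,d=read_camera('wrist'); n=sys.argv[1]
cv2.imwrite(f'pics/{n}.png',p); np.savez(n,pos=o['position'],q=o['orientation'],d=d)
print(o['time_s'],np.round(o['position'],4),np.round(o['orientation'],4),np.round(o['force'],2),o['gripper_width'])
E
python3 w.py w1; python3 -c "from cell import calibration;print(calibration('wrist'))"
```

```text
time_s: 0.6
position: [0.3952, -0.405, 0.4294]
orientation: [-0.0, 0.974, 0.225, -0.0]
force: [0.5, -0.9, 0.8]
gripper_width: 0.0552
grasp_force: 0.0
time_s: 1.1
position: [0.4951, -0.2556, 0.4546]
orientation: [-0.0, 0.974, 0.226, -0.0]
force: [0.0, 0.1, 0.3]
gripper_width: 0.0156
grasp_force: 0.0
1.1 [ 0.4951 -0.2556  0.4546] [-4.000e-04  9.742e-01  2.257e-01 -2.000e-04] [0.02 0.08 0.34] 0.015566150595646425
{'fx': 347.2083608822742, 'fy': 347.2083608822742, 'cx': 323.98401429169905, 'cy': 201.37678168093365, 'tool_from_camera': array([[-1.05378685e-03, -9.53456142e-01, -3.01529889e-01,
         8.26019300e-02],
       [ 9.99999295e-01, -8.39988383e-04, -8.38703017e-04,
        -2.05622557e-04],
       [ 5.46384939e-04, -3.01530560e-01,  9.53456356e-01,
         1.82530557e-02],
       [ 0.00000000e+00,  0.00000000e+00,  0.00000000e+00,
         1.00000000e+00]])}
```

View pics/w1.png

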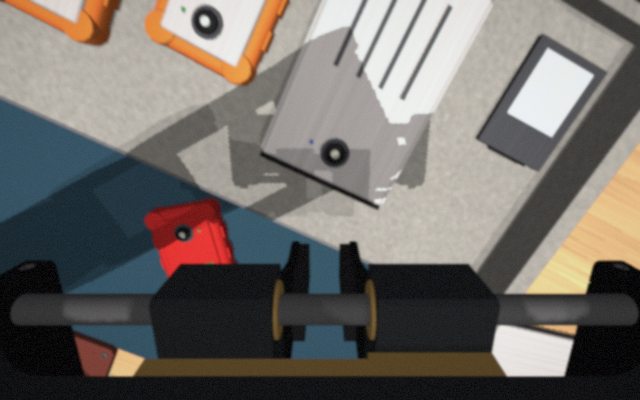

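The wrist view shows the enclosure button at about (334,152) and the blue drive's button at about (206,21). The red decoy is at (183,233), off the shelf.

```bash
cat > m.py <<'E'
import sys
from h import *
from scipy.spatial.transform import Rotation as R
c=calibration('wrist')
def meas(n,items):
    f=np.load(n+'.npz'); p=cv2.imread(f'pics/{n}.png'); q=f['q']; T=np.eye(4)
    T[:3,:3]=R.from_quat([*q[1:],q[0]]).as_matrix(); T[:3,3]=f['pos']; E=T@c['tool_from_camera']
    for k,u,v,z in items:
        r=22; u0,v0=max(u-r,0),max(v-r,0)
        w=p[v0:v+r,u0:u+r].max(2)
        m=(w<60).astype(np.uint8)
        cs=[x for x in cv2.findContours(m,cv2.RETR_EXTERNAL,cv2.CHAIN_APPROX_NONE)[0] if cv2.contourArea(x)>40]
        x=min(cs,key=lambda x:np.hypot(*(np.array(cv2.minEnclosingCircle(x)[0])-[u-u0,v-v0])))
        (a,b),ax,_=cv2.fitEllipse(x); uv=(a+u0,b+v0)
        X=onplane(c,uv,E,z)
        o,rr=ray(c,uv,E); D=f['d'][int(round(uv[1])),int(round(uv[0]))]
        print(k,np.round(uv,1),'axes',np.round(ax,1),'plane',np.round(X,4),'depth pt',np.round(o+rr*D,4),'move mm',np.round((X-f['pos'])*1000,1)[:2])
    return E
if __name__=='__main__':
    a=sys.argv[2:]; meas(sys.argv[1],[(a[i],int(a[i+1]),int(a[i+2]),float(a[i+3])) for i in range(0,len(a),4)])
E
python3 m.py w1 enc 334 152 0.145 blue 206 21 0.135
```

```text
enc [334.5 153.2] axes [23.7 24.9] plane [ 0.5283 -0.2485  0.145 ] depth pt [ 0.5288 -0.2481  0.1487] move mm [33.2  7.1]
blue [205.8  21.3] axes [21.7 25. ] plane [ 0.5755 -0.1128  0.135 ] depth pt [ 0.5754 -0.1139  0.1384] move mm [ 80.4 142.9]
```

```bash
python3 -m handwheel '{"gripper":[0,0,0,0,0],"travel":[[17,4,-20],[16,3,-30],[0,0,-30],[0,0,-25],[0,0,-10]],"rotation":[[0,0,0],[0,0,0],[0,0,0],[0,0,0],[0,0,0]]}'
python3 -m handwheel '{"gripper":[0,0,0,0,0],"travel":[[0,0,-3],[0,0,-1],[0,0,-1],[0,0,-1],[0,0,0]],"rotation":[[0,0,0],[0,0,0],[0,0,0],[0,0,0],[0,0,0]]}'
```

```text
time_s: 1.65
position: [0.5265, -0.2498, 0.336]
orientation: [-0.002, 0.974, 0.226, -0.002]
force: [-0.4, 0.1, 0.3]
gripper_width: 0.0003
grasp_force: 0.0
time_s: 2.15
position: [0.5277, -0.2506, 0.3347]
orientation: [0.001, 0.974, 0.225, 0.001]
force: [0.3, -0.0, 0.2]
gripper_width: 0.0003
grasp_force: 0.0
```

```bash
python3 -m handwheel '{"gripper":[0,0,0,0,0],"travel":[[1,1,0],[0,1,0],[0,0,-1],[0,0,-1],[0,0,0]],"rotation":[[0,0,0],[0,0,0],[0,0,0],[0,0,0],[0,0,0]]}'; python3 w.py w2
```

```text
time_s: 2.65
position: [0.5285, -0.2484, 0.3315]
orientation: [-0.0, 0.974, 0.225, -0.0]
force: [0.8, -1.0, 0.0]
gripper_width: 0.0003
grasp_force: 0.0
2.65 [ 0.5285 -0.2484  0.3315] [-2.000e-04  9.743e-01  2.254e-01 -2.000e-04] [ 0.75 -1.03  0.  ] 0.0002545930561675691
```

View pics/w2.png

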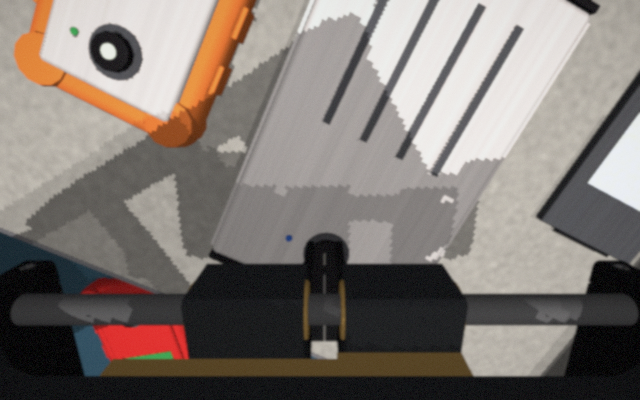

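The closed fingertips cover the button centrally, with the bezel arc visible around (326,240). I press in 1 mm steps.

```bash
python3 -m handwheel '{"gripper":[0,0,0,0,0],"travel":[[0,0,-1],[0,0,-1],[0,0,-1],[0,0,0],[0,0,0]],"rotation":[[0,0,0],[0,0,0],[0,0,0],[0,0,0],[0,0,0]]}'
python3 -m handwheel '{"gripper":[0,0,0,0,0],"travel":[[0,0,-1],[0,0,0],[0,0,-1],[0,0,0],[0,0,0]],"rotation":[[0,0,0],[0,0,0],[0,0,0],[0,0,0],[0,0,0]]}'
```

```text
time_s: 3.2
position: [0.5285, -0.2485, 0.3287]
orientation: [0.0, 0.974, 0.225, 0.0]
force: [0.2, -0.3, 0.2]
gripper_width: 0.0003
grasp_force: 0.2
time_s: 3.7
position: [0.5286, -0.2485, 0.3268]
orientation: [0.0, 0.974, 0.225, 0.0]
force: [-1.6, 0.6, 2.5]
gripper_width: 0.0003
grasp_force: 1.0
```

```bash
python3 -m handwheel '{"gripper":[0,0,0,0,0],"travel":[[0,0,-1],[0,0,0],[0,0,-1],[0,0,0],[0,0,0]],"rotation":[[0,0,0],[0,0,0],[0,0,0],[0,0,0],[0,0,0]]}'
```

```text
time_s: 4.2
position: [0.5286, -0.2485, 0.3247]
orientation: [0.0, 0.974, 0.225, 0.0]
force: [-0.8, 0.6, 2.9]
gripper_width: 0.0004
grasp_force: 1.3
```

```bash
python3 -m handwheel '{"gripper":[0,0,0,0,0],"travel":[[0,0,-1],[0,0,0],[0,0,0],[0,0,0],[0,0,0]],"rotation":[[0,0,0],[0,0,0],[0,0,0],[0,0,0],[0,0,0]]}'
```

```text
time_s: 4.7
position: [0.5286, -0.2485, 0.3241]
orientation: [0.0, 0.974, 0.225, 0.0]
force: [-1.7, 0.2, 5.0]
gripper_width: 0.0004
grasp_force: 2.6
```

```bash
python3 -m handwheel '{"gripper":[0,0,0,0,0],"travel":[[0,0,-0.6],[0,0,0],[0,0,0],[0,0,0],[0,0,0]],"rotation":[[0,0,0],[0,0,0],[0,0,0],[0,0,0],[0,0,0]]}'
```

```text
time_s: 5.2
position: [0.5286, -0.2485, 0.3239]
orientation: [0.0, 0.974, 0.225, 0.0]
force: [-1.6, 1.2, 6.8]
gripper_width: 0.0004
grasp_force: 3.5
```

The stop is reached at about 6.8 N, so the enclosure is on. I rise to a viewpoint covering the three drives.

```bash
python3 -m handwheel '{"gripper":[0,0,0,0,0],"travel":[[0,0,15],[0,10,35],[-8,40,25],[-10,40,15],[-10,40,10]],"rotation":[[0,0,0],[0,0,0],[0,0,0],[0,0,0],[0,0,0]]}'
python3 -m handwheel '{"gripper":[0,0,0,0,0],"travel":[[0,40,15],[0,30,10],[0,10,0],[0,0,0],[0,0,0]],"rotation":[[0,0,0],[0,0,0],[0,0,0],[0,0,0],[0,0,0]]}'; python3 w.py w3
```

```text
time_s: 5.7
position: [0.5003, -0.1175, 0.4254]
orientation: [0.001, 0.974, 0.225, 0.001]
force: [0.8, 0.9, 0.3]
gripper_width: 0.0003
grasp_force: 0.0
time_s: 6.2
position: [0.5005, -0.0391, 0.4475]
orientation: [0.0, 0.974, 0.225, -0.001]
force: [-0.0, 0.3, -0.1]
gripper_width: 0.0004
grasp_force: 0.0
6.2 [ 0.5005 -0.0391  0.4475] [ 1.000e-04  9.743e-01  2.255e-01 -5.000e-04] [-0.02  0.31 -0.06] 0.00043515994921138095
```

View pics/w3.png

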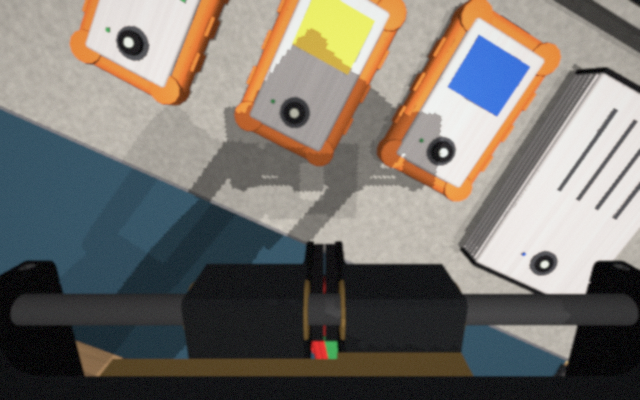

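Green's button is at (130,42), yellow at (293,112), blue at (441,152) and the pressed enclosure button at (543,263).

```bash
python3 m.py w3 blue 441 152 0.135 yellow 293 112 0.135 green 130 42 0.135 enc 543 263 0.143
```

```text
blue [440.3 151.2] axes [20.7 23.1] plane [ 0.5741 -0.1126  0.135 ] depth pt [ 0.5741 -0.1112  0.1387] move mm [ 73.6 -73.5]
yellow [294.1 112.4] axes [23.7 24.5] plane [0.5487 0.0123 0.135 ] depth pt [0.5491 0.0121 0.1391] move mm [48.2 51.4]
green [130.4  42.3] axes [22.3 27. ] plane [0.5411 0.1484 0.135 ] depth pt [0.5415 0.1466 0.1384] move mm [ 40.6 187.5]
enc [543.5 263.3] axes [15.  18.6] plane [ 0.5276 -0.2492  0.143 ] depth pt [ 0.5277 -0.2487  0.1436] move mm [  27.1 -210.1]
```

```bash
python3 -m handwheel '{"gripper":[0,0,0,0,0],"travel":[[30,-30,-10],[25,-25,-25],[14,-13,-35],[5,-5,-30],[0,0,-15]],"rotation":[[0,0,0],[0,0,0],[0,0,0],[0,0,0],[0,0,0]]}'
python3 -m handwheel '{"gripper":[0,0,0,0,0],"travel":[[0,0,-5],[0,0,0],[0,0,0],[0,0,0],[0,0,0]],"rotation":[[0,0,0],[0,0,0],[0,0,0],[0,0,0],[0,0,0]]}'
```

```text
time_s: 6.75
position: [0.5737, -0.1135, 0.3286]
orientation: [-0.001, 0.975, 0.224, -0.003]
force: [-0.4, -0.7, 0.6]
gripper_width: 0.0006
grasp_force: 0.0
time_s: 7.25
position: [0.5749, -0.1113, 0.3298]
orientation: [0.001, 0.974, 0.226, 0.001]
force: [0.3, 0.3, -0.1]
gripper_width: 0.0001
grasp_force: 0.0
```

```bash
python3 -m handwheel '{"gripper":[0,0,0,0,0],"travel":[[0,-1,-4],[0,0,-3],[0,0,-2],[0,0,0],[0,0,0]],"rotation":[[0,0,0],[0,0,0],[0,0,0],[0,0,0],[0,0,0]]}'
```

```text
time_s: 7.75
position: [0.5745, -0.1125, 0.3189]
orientation: [-0.0, 0.974, 0.225, -0.0]
force: [0.5, -0.6, 0.7]
gripper_width: 0.0007
grasp_force: 0.0
```

```bash
python3 -m handwheel '{"gripper":[0,0,0,0,0],"travel":[[0,0,-1],[0,0,-1],[0,0,-1],[0,0,0],[0,0,0]],"rotation":[[0,0,0],[0,0,0],[0,0,0],[0,0,0],[0,0,0]]}'
```

```text
time_s: 8.25
position: [0.5746, -0.1125, 0.3162]
orientation: [0.0, 0.974, 0.225, 0.0]
force: [-1.2, 0.1, 1.9]
gripper_width: 0.0002
grasp_force: 1.0
```

```bash
python3 -m handwheel '{"gripper":[0,0,0,0,0],"travel":[[0,0,-1],[0,0,0],[0,0,0],[0,0,0],[0,0,0]],"rotation":[[0,0,0],[0,0,0],[0,0,0],[0,0,0],[0,0,0]]}'
```

```text
time_s: 8.75
position: [0.5746, -0.1125, 0.3151]
orientation: [0.0, 0.974, 0.225, 0.0]
force: [-0.3, -0.3, 1.0]
gripper_width: 0.0004
grasp_force: 0.8
```

```bash
python3 -m handwheel '{"gripper":[0,0,0,0,0],"travel":[[0,0,-1],[0,0,0],[0,0,0],[0,0,0],[0,0,0]],"rotation":[[0,0,0],[0,0,0],[0,0,0],[0,0,0],[0,0,0]]}'
```

```text
time_s: 9.25
position: [0.5746, -0.1125, 0.3144]
orientation: [0.0, 0.974, 0.225, 0.0]
force: [-1.8, 0.4, 5.7]
gripper_width: 0.0006
grasp_force: 2.6
```

```bash
python3 -m handwheel '{"gripper":[0,0,0,0,0],"travel":[[0,0,-0.7],[0,0,0],[0,0,0],[0,0,0],[0,0,0]],"rotation":[[0,0,0],[0,0,0],[0,0,0],[0,0,0],[0,0,0]]}'
```

```text
time_s: 9.75
position: [0.5746, -0.1125, 0.3139]
orientation: [0.0, 0.974, 0.225, 0.0]
force: [-1.6, 0.4, 6.4]
gripper_width: 0.0005
grasp_force: 3.3
```

Blue is on, with the stop at the predicted height. Next is yellow.

```bash
python3 -m handwheel '{"gripper":[0,0,0,0,0],"travel":[[0,0,15],[0,5,25],[-10,40,0],[-10,40,0],[-6,35,0]],"rotation":[[0,0,0],[0,0,0],[0,0,0],[0,0,0],[0,0,0]]}'
python3 -m handwheel '{"gripper":[0,0,0,0,0],"travel":[[0,4,-15],[0,0,-10],[0,0,0],[0,0,0],[0,0,0]],"rotation":[[0,0,0],[0,0,0],[0,0,0],[0,0,0],[0,0,0]]}'
```

```text
time_s: 10.25
position: [0.5479, 0.0088, 0.354]
orientation: [-0.0, 0.974, 0.225, 0.0]
force: [1.1, -0.1, -0.3]
gripper_width: 0.0002
grasp_force: 0.0
time_s: 10.75
position: [0.5489, 0.0104, 0.3287]
orientation: [0.0, 0.974, 0.225, 0.0]
force: [0.5, -0.2, -0.1]
gripper_width: 0.0004
grasp_force: 0.0
```

```bash
python3 -m handwheel '{"gripper":[0,0,0,0,0],"travel":[[0,1.5,-4],[0,0,-4],[0,0,-2],[0,0,0],[0,0,0]],"rotation":[[0,0,0],[0,0,0],[0,0,0],[0,0,0],[0,0,0]]}'
python3 -m handwheel '{"gripper":[0,0,0,0,0],"travel":[[0,0,-1],[0,0,-1],[0,0,-1],[0,0,0],[0,0,0]],"rotation":[[0,0,0],[0,0,0],[0,0,0],[0,0,0],[0,0,0]]}'
```

```text
time_s: 11.25
position: [0.5485, 0.013, 0.3183]
orientation: [-0.0, 0.974, 0.225, -0.0]
force: [0.0, 0.5, -0.7]
gripper_width: 0.0004
grasp_force: 0.0
time_s: 11.75
position: [0.5486, 0.0131, 0.3155]
orientation: [-0.0, 0.974, 0.225, 0.0]
force: [-1.2, -0.2, 1.6]
gripper_width: 0.0006
grasp_force: 1.0
```

```bash
python3 -m handwheel '{"gripper":[0,0,0,0,0],"travel":[[0,0,-1],[0,0,0],[0,0,0],[0,0,0],[0,0,0]],"rotation":[[0,0,0],[0,0,0],[0,0,0],[0,0,0],[0,0,0]]}'
python3 -m handwheel '{"gripper":[0,0,0,0,0],"travel":[[0,0,-0.7],[0,0,0],[0,0,0],[0,0,0],[0,0,0]],"rotation":[[0,0,0],[0,0,0],[0,0,0],[0,0,0],[0,0,0]]}'
```

```text
time_s: 12.25
position: [0.5486, 0.0131, 0.3146]
orientation: [-0.0, 0.974, 0.225, 0.0]
force: [-2.1, 1.9, 3.9]
gripper_width: 0.0003
grasp_force: 2.1
time_s: 12.75
position: [0.5486, 0.0131, 0.3141]
orientation: [0.0, 0.974, 0.225, 0.0]
force: [-2.0, 0.7, 5.7]
gripper_width: 0.0005
grasp_force: 2.9
```

Yellow is at its stop (5.7 N, same height as blue). Next is green.

```bash
python3 -m handwheel '{"gripper":[0,0,0,0,0],"travel":[[0,0,15],[0,5,25],[-3,40,0],[-3,40,0],[-1,40,0]],"rotation":[[0,0,0],[0,0,0],[0,0,0],[0,0,0],[0,0,0]]}'
python3 -m handwheel '{"gripper":[0,0,0,0,0],"travel":[[0,10,-10],[0,0,-15],[0,0,-4],[0,0,0],[0,0,0]],"rotation":[[0,0,0],[0,0,0],[0,0,0],[0,0,0],[0,0,0]]}'
```

```text
time_s: 13.25
position: [0.5414, 0.139, 0.3547]
orientation: [0.0, 0.974, 0.225, 0.001]
force: [0.9, -0.2, 0.4]
gripper_width: 0.0006
grasp_force: 0.0
time_s: 13.75
position: [0.5418, 0.1468, 0.3245]
orientation: [0.0, 0.974, 0.225, -0.0]
force: [-0.1, -0.1, 0.4]
gripper_width: 0.0003
grasp_force: 0.0
```

```bash
python3 -m handwheel '{"gripper":[0,0,0,0,0],"travel":[[0,0.5,-4],[0,0,-2],[0,0,-1],[0,0,-1],[0,0,0]],"rotation":[[0,0,0],[0,0,0],[0,0,0],[0,0,0],[0,0,0]]}'
python3 -m handwheel '{"gripper":[0,0,0,0,0],"travel":[[0,0,-1],[0,0,0],[0,0,0],[0,0,0],[0,0,0]],"rotation":[[0,0,0],[0,0,0],[0,0,0],[0,0,0],[0,0,0]]}'
```

```text
time_s: 14.25
position: [0.5418, 0.1484, 0.3171]
orientation: [0.0, 0.974, 0.225, 0.0]
force: [-0.3, -2.2, 1.7]
gripper_width: 0.0002
grasp_force: 1.0
time_s: 14.75
position: [0.5417, 0.1486, 0.3159]
orientation: [0.0, 0.974, 0.225, 0.0]
force: [0.9, -1.3, 2.3]
gripper_width: 0.0003
grasp_force: 1.3
```

```bash
python3 -m handwheel '{"gripper":[0,0,0,0,0],"travel":[[0,0,-1],[0,0,0],[0,0,-0.7],[0,0,0],[0,0,0]],"rotation":[[0,0,0],[0,0,0],[0,0,0],[0,0,0],[0,0,0]]}'
python3 -m handwheel '{"gripper":[0,0,0,0,0],"travel":[[0,0,-0.7],[0,0,0],[0,0,0],[0,0,0],[0,0,0]],"rotation":[[0,0,0],[0,0,0],[0,0,0],[0,0,0],[0,0,0]]}'
```

```text
time_s: 15.25
position: [0.5417, 0.1486, 0.3144]
orientation: [-0.0, 0.974, 0.225, 0.0]
force: [1.2, -1.8, 5.5]
gripper_width: 0.0004
grasp_force: 2.6
time_s: 15.75
position: [0.5417, 0.1486, 0.3139]
orientation: [0.0, 0.974, 0.225, 0.0]
force: [0.8, -2.0, 7.1]
gripper_width: 0.0004
grasp_force: 3.3
```

Green is at its stop. I lift off and take a check look from the earlier viewpoint.

```bash
python3 -m handwheel '{"gripper":[0,0,0,0,0],"travel":[[0,0,15],[0,-5,35],[-10,-40,25],[-10,-40,20],[-10,-40,20]],"rotation":[[0,0,0],[0,0,0],[0,0,0],[0,0,0],[0,0,0]]}'
python3 -m handwheel '{"gripper":[0,0,0,0,0],"travel":[[-10,-40,20],[0,-20,0],[0,0,0],[0,0,0],[0,0,0]],"rotation":[[0,0,0],[0,0,0],[0,0,0],[0,0,0],[0,0,0]]}'; python3 w.py w4
```

```text
time_s: 16.25
position: [0.5106, 0.0229, 0.4295]
orientation: [-0.0, 0.974, 0.226, -0.0]
force: [0.8, -0.3, -0.4]
gripper_width: 0.0005
grasp_force: 0.0
time_s: 16.75
position: [0.5014, -0.0355, 0.4477]
orientation: [-0.001, 0.974, 0.226, -0.001]
force: [0.1, 0.8, -0.8]
gripper_width: 0.0006
grasp_force: 0.0
16.75 [ 0.5014 -0.0355  0.4477] [-7.000e-04  9.741e-01  2.259e-01 -7.000e-04] [ 0.12  0.77 -0.79] 0.0005878236214398678
```

View pics/w4.png

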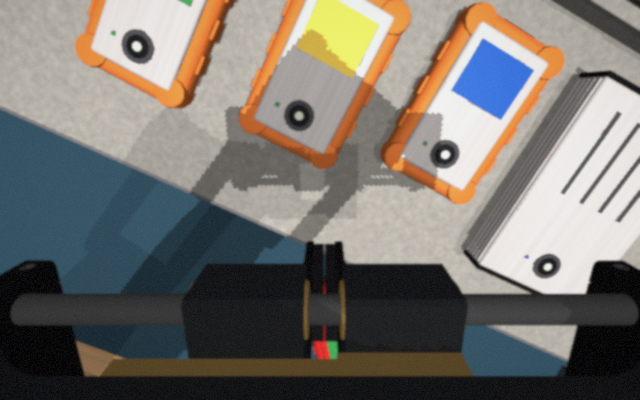

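All four caps now sit low in their bezels (green (137,46), yellow (299,116), blue (445,154), enclosure (547,266)), and nothing has shifted. I check the depths, then hand in.

```bash
python3 m.py w4 blue 445 154 0.131 yellow 299 116 0.131 green 137 46 0.131 enc 547 266 0.143
```

```text
blue [443.6 153.9] axes [17.6 20.9] plane [ 0.5741 -0.1138  0.131 ] depth pt [ 0.5741 -0.1127  0.1338] move mm [ 72.7 -78.3]
yellow [298.5 115.2] axes [22.5 23.4] plane [0.5486 0.0124 0.131 ] depth pt [0.5489 0.0123 0.1347] move mm [47.2 47.9]
green [137.   46.1] axes [19.7 23.5] plane [0.5408 0.1494 0.131 ] depth pt [0.5411 0.1479 0.134 ] move mm [ 39.3 184.8]
enc [546.8 266.1] axes [14.8 18.7] plane [ 0.5275 -0.2494  0.143 ] depth pt [ 0.5279 -0.2475  0.1451] move mm [  26.1 -213.9]
```

The drive caps dropped about 4.4–4.9 mm by depth, and the devices are still in place.

```bash
python3 -c "from cell import robot;print(robot.job_done())"
```

```text
the job is handed in; nothing more can be done
None
```

I pressed all four power buttons to their stops in order (enclosure, blue, yellow, green) at about 7 N or less, with no visible shift of the devices, and handed in the job at about 17 s; no verdict was returned.

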